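Slide a finish sample under the spring clip

ROBOT

A 6-joint arm with a two-finger parallel gripper is mounted at the origin on a cart in front of the work surface, level with it; the furniture and walls round the work are solid. World frame = base frame: x ahead of the robot, y to its left, z up, the work surface at z = 0. Lengths are in mm, angles in rad, forces in N, time in s.
With the tool pointing down it reaches from about 350 to 775 mm from the base axis. Payload 7.3 kg.
Tool frame: the origin (TCP) lies at the very end of the fingers, on their centre line; the grasp point (between the pads) lies behind it (bot.grip_point_offset is the z of the grasp point in the tool frame, in mm); z points along the fingers, y is the line along which they close (so a half turn about z gives the same grasp; the last joint's range is limited). The gripper opens to 92 mm and grips with 3 to 60 N. Pads are 19 mm wide; open, the fingers measure 130 mm over their backs; the gripper's body (75 mm by 190 mm) begins 47 mm behind the grasp point.
Start: joints at [1.146, 0.342, 1.524, -0, 1.275, -0.146], TCP at [144.466, 504.752, 226.741] pointing down, gripper open.
Joint ranges: [-2.53, 2.53], [-0.77, 2.02], [0.04, 2.7], [-1, 4.14], [0.28, 2.66], [-3.11, 3.11]. Speed limits (rad/s): [2.57, 2.57, 3.14, 3.14, 3.14, 3.14].

INTERFACE

Orientations are given as [roll, pitch, yaw] about the fixed x, y, z axes, in that order (R = Rz(yaw) Ry(pitch) Rx(roll)).
In Python, from plant import bot gives the robot as it stands. The module is installed in compiled form; this text tells all that it offers.
- The arm moves only by the shell command python3 -m crank 'ROWS'. ROWS is JSON, a list that holds one entry, the list of rows, each a list of 5 numbers: the opening, from 0 (shut) to 1 (fully open), then the shift along the tool's x, y, z in cm, then the turn about the tool's z in degrees. In form: [[[claw, x, y, z, turn], ...]]. A call has exactly 10 rows; each row is the pose to reach, as a shift and turn from the pose commanded when the call began, along the tool's axes at that moment; what a row does not reach only later rows make up. A row lasts 1/10 s, in which the tool goes at most 50 mm and 8.59 degrees, less where a joint would pass 70% of its speed; a pose out of reach is approached as far as the arm can. A call with a gripper value outside its range is refused whole. The fingers move at their own pace and stop on an object; the grip force is fixed at half the most. Time passes only in rows, so rows that repeat a pose let the fingers close, or fill a call up. It gives the time, the measured TCP pose, the force, the opening and the grip force at its end, in the units of the state.
- bot.get_obs(): the state, without advancing time (a new reading comes with each control period).
- bot.capture(name): name is "side" or "top"; returns (picture, depth): 420x560x3 uint8, red, green, blue; 420x560 float32, mm along the optical axis (not along the pixel's ray), 0 where there is no reading.
- bot.calibration(name): a dict with "vertical_fov" (degrees; the focal length in pixels is half the picture's height over the tangent of half this angle, whatever the lens; pixels are square), "cx", "cy" (the principal point, pixels), "D" ([k1, k2, p1, p2, k3] as OpenCV has them; the pictures are not rectified), "rvec" (rotation vector, rad) and "tvec" (3), from world to camera coordinates, as OpenCV has them. Camera axes: x right, y down, z forward; pixel columns grow to the right and rows downward; lengths in mm; the calibration is good to about 2 mm. A picture is of the moment at which its call begins. calibration takes no time and is no camera call.
- bot.close_job(): hands the job in; it is judged then, once.
The state is a dict: "time": time; "joint_positions": joint angles; "dq": joint speeds; "tau": joint torques, N m; "tool_pos": TCP position; "tcp_rot": TCP orientation; "contact_force": force on the tool from outside, world axes, zero at the start; "moment": the same for the moment, N m; "grip_width": finger opening in mm; "finger_force": force on a finger pad.
Only numpy, scipy, OpenCV 4.12 (cv2) and the standard library are available. Lean on these libraries where they do the work, as an engineer would, in place of code of your own. Each camera call takes 0.05 s, during which the arm holds its last target. There are 200 camera calls.

TASK

Press the red thumb bar of the sample holder down with one fingertip to raise its spring jaw and, keeping it pressed, push the flat pale wooden sample in the holder's channel along under the jaw with the other fingertip until it sits fully home against the end stop. Then let go of the bar so that the clip clamps the sample, and move clear. Only press and push: do not pinch the sample or lift it out of its channel, and leave the other things on the bench where they are.

Things in the scene. Friction and masses are not known exactly. Their poses are not given: they have to be found in the camera images.
- holder: plywood board 170 x 128 mm on four 24 mm legs, fixed to the bench. Origin at the board's underside, 24 mm above the bench, under the middle of the jaw's front face. x = the direction in which the sample is pushed, y = across to the thumb bar side, z up; other entries give mm in this frame. Bed x -115..55, y -32..34, top at z 10. Under the bar the board is thinner (to y 94, top z 5)
- channel (a point): centre line of the channel on the bed (holder -60, 0, 10). The channel runs along x, 42 wide (y -21..21), open at its x -115 end, between two aluminium rails, each 8 wide, x -115..45, tops at z 18
- stop_face (a point): middle of the aluminium end stop's face, 6 mm above the bed (holder 42, 0, 16); the stop's top is at z 26
- clip (a joint): spring clip, a rocker hinged about a line along x at y 37, z 20 (two lugs at x -109 and 34, tops z 22). Value in rad: 0 = at rest, jaw down; grows as the thumb bar is pressed; solid stop at 0.38. The jaw clears the sample above about 0.16, rests on it at about 0.14, and blocks it below that. It springs back by itself when let go
- thumb_bar (a point): middle of the top of the red ribbed thumb bar (holder -56, 66, 28 at rest); moves with the clip. The bar is a plate at x -104..-8, from the hinge out to y 82; at y 66 its top is at z 28 at rest and z 17 at the solid stop. Pressing it there takes about 4 N to start and 9 N at the stop. A fingertip may slide along it in x while pressing
- jaw_edge (a point): middle of the lower front edge of the jaw (holder 0, 0, 17 at rest); moves with the clip, rising about 3.7 mm per 0.1 rad. The jaw is a steel roll at x 0..22, 9 mm thick, over the channel's centre line, on an arm to the hinge (top at z 27 at rest, about z 41 fully open)
- sample: the sample to push: flat pale wood 60 x 40 x 12 mm with a brown varnished band across its top, about 40 g, loose in the channel in front of the jaw. Origin at the centre of its underside; x along its length, in the push direction; z up. At the start its front end is 6 to 24 mm short of the jaw; fully home its origin is at holder x 12, its tail at x -18
- tail (a point): middle of the sample's rear end face, the face to push (30 mm behind its origin, 6 mm up)
- spare_sample: bystander: dark wooden sample 60 x 40 x 12 mm with a blue band, lying on the bench to the right of the holder, near the front edge; origin centre of underside
- marker: bystander: white and black marker pen 135 mm long, 17 mm thick, lying down
- scrap: bystander: dark scrap wood block 40 x 50 x 40 mm
- blank: bystander: reddish square wood blank 20 x 20 x 135 mm, lying
- brush: bystander: flat brush with red handle, 224 mm long, 12 mm high, lying

How it is judged:
By the outcome, as a careful person would: the job done as asked, in the order asked, and still so for the second after the job is handed in, with the robot touching nothing.
It also fails if it takes over 38 s, if anything falls off the work surface, if the arm or the gripper's body presses on something with over 40 N, if the wrist force passes 120 N, or if a joint passes its speed limit or range.

## Working session

There is one attempt and no reset: what is moved stays moved. The work goes in short steps, Python scripts to look and compute and a shell command to move; the robot and the scene stay as the last step left them, time stands still between calls to the robot, and variables do not carry over. Pictures are saved under pics/ and viewed, at most 10 in all, crops included, and the job is handed in when it is done.

```bash
mkdir -p pics; python3 - <<'E'
from plant import bot
import cv2,numpy as np
for n in("top","side"):
    p,d=bot.capture(n); cv2.imwrite(f"pics/{n}0.png",p[...,::-1]); np.save(f"pics/{n}0.npy",d)
    print(n,bot.calibration(n))
o=bot.get_obs();print(o, bot.grip_point_offset)
E
```

```text
top {'vertical_fov': 44.08418549753551, 'cx': 273.39590475533464, 'cy': 202.4340860323786, 'D': array([0.02391666, 0.        , 0.        , 0.        , 0.        ]), 'rvec': array([ 2.15211884, -2.09298562,  0.17354345]), 'tvec': array([ 274.18282833,  517.34442421, 1141.48022614])}
side {'vertical_fov': 52.282877020308455, 'cx': 278.722511373319, 'cy': 214.1773195249493, 'D': array([-0.08903791,  0.        ,  0.        ,  0.        ,  0.        ]), 'rvec': array([ 2.0566285 , -0.27112238,  0.13588503]), 'tvec': array([-435.89630356,  259.47729653,  723.75350633])}
{'time': 0.1, 'joint_positions': array([ 1.14599406e+00,  3.42671849e-01,  1.52492883e+00, -7.04222039e-07,
        1.27543488e+00, -1.45995560e-01]), 'dq': array([ 0.00175117, -0.00297273, -0.00097128,  0.00053246, -0.00033071,
       -0.00085182]), 'tau': array([ 2.18625049e-03, -4.31997335e+01, -2.44697535e+01,  7.19484687e-02,
        5.25684643e-02, -1.06722459e-04]), 'tool_pos': array([144.30370129, 504.38562516, 226.10215523]), 'tcp_rot': array([-3.14016500e+00, -2.09243954e-04,  2.86278600e+00]), 'contact_force': array([-0.46719166,  0.53852219, -0.44798329]), 'moment': array([ 0.01895003,  0.04194091, -0.02597804]), 'finger_force': 0.0, 'grip_width': 91.75343775692755} -18.8
```

View pics/top0.png

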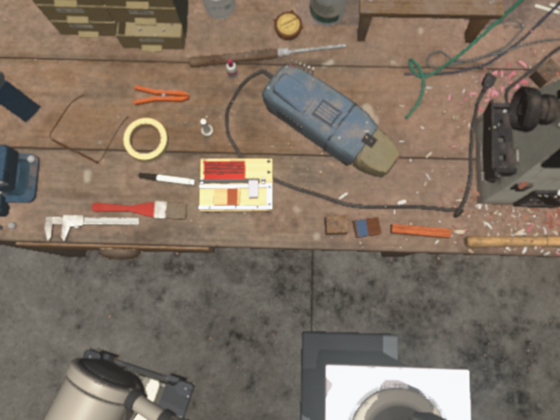

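View pics/side0.png

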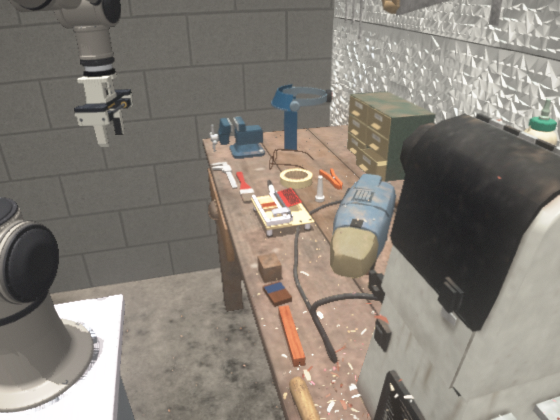

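```bash
cat > h.py <<'E'
import cv2,numpy as np
from plant import bot
def cam(n):
    c=bot.calibration(n); f=210/np.tan(np.radians(c["vertical_fov"]/2))
    return np.array([[f,0,c["cx"]],[0,f,c["cy"]],[0,0,1]]),c["D"],c["rvec"],c["tvec"]
def ray(n,uv,z):
    K,D,r,t=cam(n); R=cv2.Rodrigues(r)[0]
    p=cv2.undistortPoints(np.float64(uv).reshape(-1,1,2),K,D).reshape(-1,2)
    d=np.c_[p,np.ones(len(p))]@R; o=-R.T@t
    return o+d*((z-o[2])/d[:,2])[:,None]
def proj(n,P):
    K,D,r,t=cam(n); return cv2.projectPoints(np.float64(P).reshape(-1,1,3),r,t,K,D)[0].reshape(-1,2)
E
python3 - <<'E'
from h import *
im=cv2.imread("pics/top0.png"); 
a=cv2.resize(im[150:220,190:285],None,fx=8,fy=8,interpolation=cv2.INTER_CUBIC);cv2.imwrite("pics/topc.png",a)
s=cv2.imread("pics/side0.png");cv2.imwrite("pics/sidec.png",cv2.resize(s[175:245,235:330],None,fx=8,fy=8,interpolation=cv2.INTER_CUBIC))
hsv=cv2.cvtColor(im,cv2.COLOR_BGR2HSV)
m=np.zeros(im.shape[:2],np.uint8); sub=hsv[150:220,190:285]
H,S,V=[sub[...,i].astype(int) for i in range(3)]
red=((H<8)|(H>172))&(S>150)&(V>80); m[150:220,190:285]=red
n,l,st,c=cv2.connectedComponentsWithStats(m)
for i in range(1,n):
    if st[i,4]>20:print("red",st[i],c[i])
i=1+np.argmax(st[1:,4]); r=cv2.minAreaRect(np.argwhere(l==i)[:,::-1].astype(np.float32)); print(r); print(ray("top",[r[0]],52), ray("top",cv2.boxPoints(r),52).round(1))
pale=(V>150); m[:]=0; m[150:220,190:285]=pale|red; m=cv2.morphologyEx(m,cv2.MORPH_CLOSE,np.ones((5,5)));n,l,st,c=cv2.connectedComponentsWithStats(m); i=1+np.argmax(st[1:,4])
r=cv2.minAreaRect(np.argwhere(l==i)[:,::-1].astype(np.float32)); print("board",r,ray("top",cv2.boxPoints(r),34).round(1))
E
```

```text
red [204 161  41  18 575] [224.25913043 170.13565217]
((224.0, 169.5), (17.0, 40.0), 90.0)
[[582.91659415 404.77365095  52.        ]] [[601.9 452.1  52. ]
 [604.4 359.3  52. ]
 [564.  357.8  52. ]
 [561.6 450.   52. ]]
board ((237.0, 188.5), (61.0, 94.0), 90.0) [[613.  488.3  34. ]
 [618.8 266.8  34. ]
 [473.8 263.2  34. ]
 [467.9 480.   34. ]]
```

View pics/topc.png

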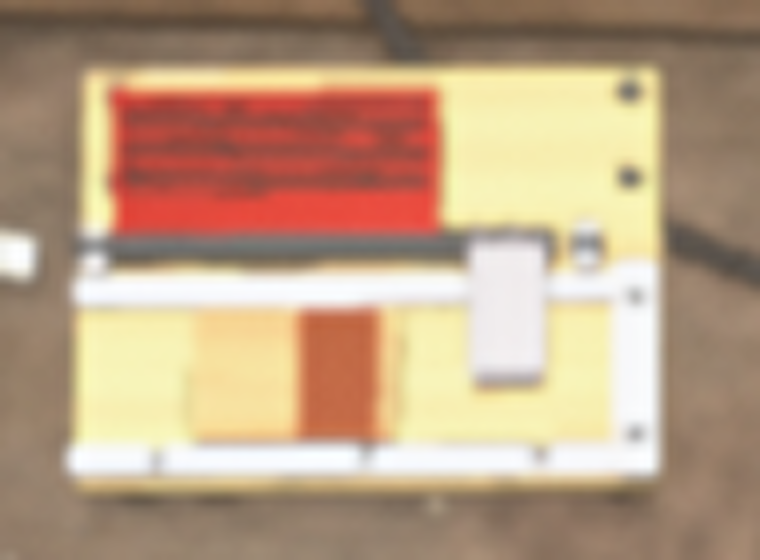

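View pics/sidec.png

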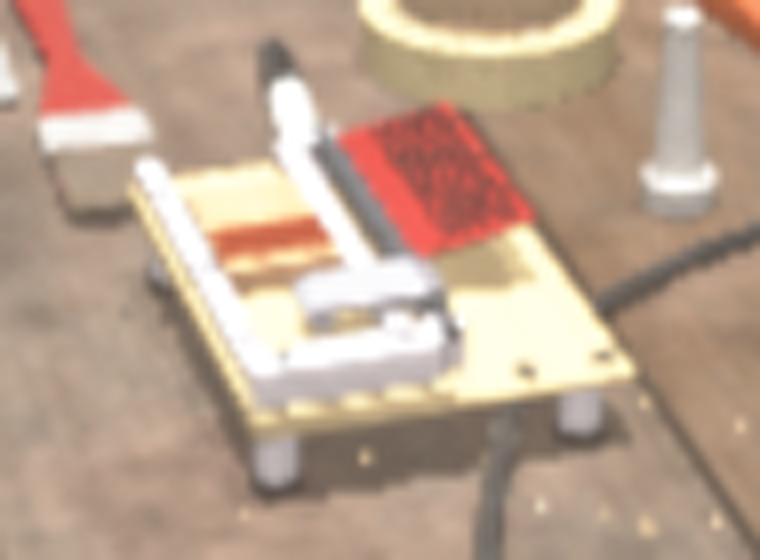

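```bash
python3 - <<'E'
from h import *
px=lambda P:[((x+.5)/8-.5+190,(y+.5)/8-.5+150) for x,y in P]
C=[(84,68),(660,66),(660,472),(68,472),(74,280),(114,89),(438,89),(470,378),(547,378)]
Z=[29,29,50,42,42,52,52,51,51]
Hd=[(-115,94),(55,94),(55,-29),(-115,-29),(-115,21+3.5),(-104,82),(-8,82),(0,None),(22,None)]
W=np.array([ray("top",[p],z)[0] for p,z in zip(px(C),Z)])
print(W.round(1))
i=[0,1,2,3]
A=np.array([Hd[k] for k in i],float);B=W[i,:2]
ca,cb=A.mean(0),B.mean(0);U,S,V=np.linalg.svd((A-ca).T@(B-cb));R=(U@V).T
t=cb-R@ca;print("R",R,"yaw",np.degrees(np.arctan2(R[1,0],R[0,0])),"t",t)
h=lambda w:(w[...,:2]-t)@R
print("holder",h(W).round(1))
print("sample tail/front",h(ray("top",px([(192,375),(398,375),(300,375),(378,375)]),46)).round(1))
# bar via side too
def s(P):return [((x+.5)/8-.5+235,(y+.5)/8-.5+175) for x,y in P]
print("side chk",h(ray("side",s([(635,372),(255,430),(535,218)]),29)).round(1), "expect (55,94),(55,-32),(-8,82 @z52)",h(ray("side",s([(535,215)]),52)).round(1))
# depth heights
d=np.load("pics/top0.npy");K,D,r,tt=cam("top")
for n,(u,v) in zip(["bed","sample","bar","board","jaw"],[(137,375),(240,375),(270,130),(540,150),(508,300)]):
    u,v=px([(u,v)])[0];z=d[int(round(v)),int(round(u))];p=cv2.undistortPoints(np.float64([[[u,v]]]),K,D)[0,0]
    print(n,(cv2.Rodrigues(r)[0].T@(np.r_[p,1]*z-tt)).round(1))
E
```

```text
[[614.8 465.4  29. ]
 [619.8 295.   29. ]
 [494.8 291.1  50. ]
 [491.5 461.4  42. ]
 [547.9 462.7  42. ]
 [602.7 452.5  52. ]
 [605.1 358.6  52. ]
 [520.4 346.2  51. ]
 [521.  324.2  51. ]]
R [[ 0.02697769  0.99963604]
 [-0.99963604  0.02697769]] yaw -88.45410464597796 t [523.53761791 347.3585071 ]
holder [[-115.5   94.4]
 [  54.9   94.9]
 [  55.5  -30.3]
 [-114.9  -28.9]
 [-114.7   27.5]
 [-103.    81.9]
 [  -9.1   81.9]
 [   1.    -3.2]
 [  23.1   -3.2]]
sample tail/front [[-79.3  -1.3]
 [-20.   -1.3]
 [-48.2  -1.3]
 [-25.8  -1.3]]
side chk [[ 60.6  92.2]
 [ 58.9 -31.9]
 [-50.9  96.4]] expect (55,94),(55,-32),(-8,82 @z52) [[-10.4  82.5]]
bed [521.7 444.1  34.8]
sample [520.8 413.   44. ]
bar [591.9 406.9  50.8]
board [593.7 329.7  27.7]
jaw [542.5 335.9  55.9]
```

```bash
python3 -m crank '[[[0.55,-5,0.6,0,8],[0.55,-10,1.2,0,16],[0.55,-15,1.9,1,24],[0.55,-20,2.6,2,32],[0.55,-25,3.3,3,40],[0.55,-30,3.9,4,48],[0.55,-35,4.6,5,56],[0.55,-39,5.1,6,64],[0.55,-41.2,5.4,7,72.5],[0.55,-41.2,5.4,8,72.5]]]'; python3 - <<'E'
from plant import bot;o=bot.get_obs();print(o["tool_pos"],o["tcp_rot"],o["joint_positions"].round(3))
E
```

```text
time: 1.1
tool_pos: [558.4, 441.3, 144.5]
tcp_rot: [-3.141, 0.001, 1.591]
contact_force: [-0.0, -0.3, -0.4]
grip_width: 50.5
finger_force: 0.0
[558.4475502  441.26790812 144.50364949] [-3.14113378e+00  9.75094655e-04  1.59059708e+00] [ 5.610e-01  7.570e-01  1.034e+00 -1.000e-03  1.352e+00  5.420e-01]
```

```bash
python3 -m crank '[[[0.55,0,0,3,0],[0.55,0,0,5,0],[0.55,0,0,7,0],[0.55,0,0,8,0],[0.55,0,0,8,0],[0.55,0,0,8,0],[0.55,0,0,8,0],[0.55,0,0,8,0],[0.55,0,0,8,0],[0.55,0,0,8,0]]]'; python3 - <<'E'
from h import *
o=bot.get_obs();print(o["tool_pos"],o["tcp_rot"])
t=np.array([523.54,347.36]);R=np.array([[.02698,.99964],[-.99964,.02698]]);print("holder",(o["tool_pos"][:2]-t)@R)
a=[cv2.resize(bot.capture(n)[0][y:y+70,x:x+95,::-1],None,fx=8,fy=8,interpolation=cv2.INTER_CUBIC) for n,x,y in(("top",190,150),("side",235,175))]
cv2.imwrite("pics/b.png",cv2.resize(np.vstack(a),None,fx=.53,fy=.53))
cv2.imwrite("pics/b_side.png",a[1])
E
```

```text
time: 2.1
tool_pos: [555.6, 443.4, 67.2]
tcp_rot: [3.141, -0.0, 1.597]
contact_force: [0.3, -0.2, 0.8]
grip_width: 50.2
finger_force: 0.0
[555.58755919 443.35466479  67.20671799] [ 3.14099739e+00 -4.35764668e-04  1.59739249e+00]
holder [-95.09546357  34.62595813]
```

View pics/b.png

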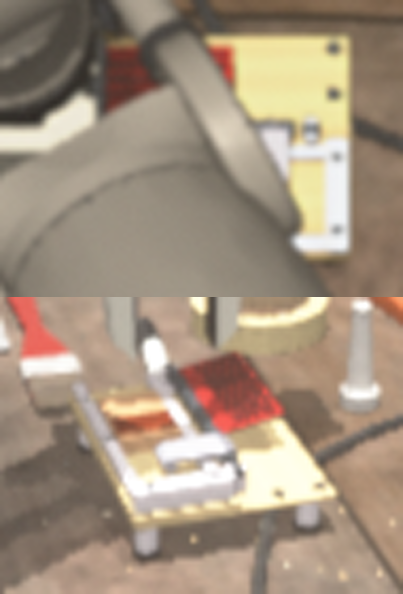

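```bash
python3 -m crank '[[[0.55,0,0,0.6,0],[0.55,0,0,1.2,0],[0.55,0,0,1.4,0],[0.55,0,0,1.6,0],[0.55,0,0,1.7,0],[0.55,0,0,1.8,0],[0.55,0,0,1.9,0],[0.55,0,0,2.0,0],[0.55,0,0,2.0,0],[0.55,0,0,2.0,0]]]'
```

```text
time: 3.2
tool_pos: [555.8, 443.1, 47.7]
tcp_rot: [3.14, -0.0, 1.597]
contact_force: [-2.3, -2.8, 6.2]
grip_width: 50.5
finger_force: 3.1
```

```bash
python3 -m crank '[[[0.55,0,0,0.1,0],[0.55,0,0,0.15,0],[0.55,0,0,0.2,0],[0.55,0,0,0.25,0],[0.55,0,0,0.3,0],[0.55,0,0,0.35,0],[0.55,0,0,0.4,0],[0.55,0,0,0.4,0],[0.55,0,0,0.4,0],[0.55,0,0,0.4,0]]]'; python3 - <<'E'
from h import *
a=cv2.resize(bot.capture("side")[0][165:245,235:335,::-1],None,fx=7,fy=7,interpolation=cv2.INTER_CUBIC);cv2.imwrite("pics/c.png",a)
E
```

```text
time: 4.2
tool_pos: [556.1, 443.2, 44.3]
tcp_rot: [3.14, -0.0, 1.597]
contact_force: [-1.7, -4.0, 8.0]
grip_width: 50.7
finger_force: 4.3
```

View pics/c.png

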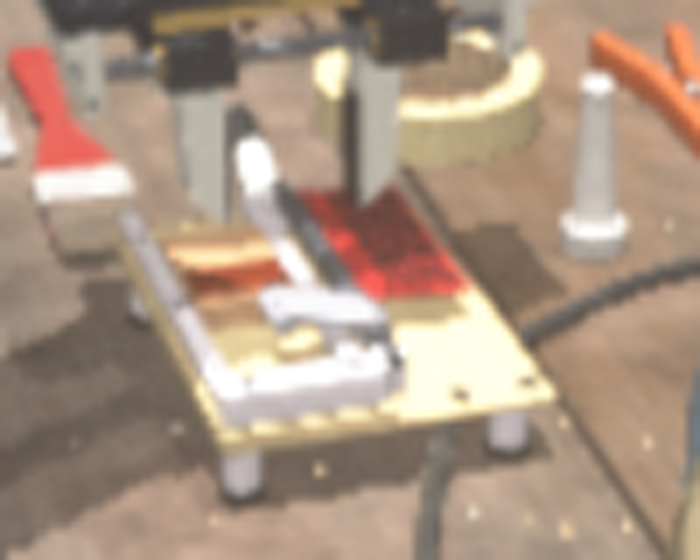

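```bash
python3 -m crank '[[[0.58,0,0,0,0],[0.61,0,0,0,0],[0.64,0,0,0,0],[0.65,0,0,0.05,0],[0.65,0,0,0.1,0],[0.65,0,0,0.15,0],[0.65,0,0,0.2,0],[0.65,0,0,0.2,0],[0.65,0,0,0.2,0],[0.65,0,0,0.2,0]]]'
```

```text
time: 5.25
tool_pos: [555.0, 443.9, 42.1]
tcp_rot: [3.142, -0.001, 1.598]
contact_force: [-4.8, -2.2, 9.1]
grip_width: 59.7
finger_force: 4.0
```

```bash
python3 -m crank '[[[0.65,-0.4,0,0,0],[0.65,-0.9,0,0,0],[0.65,-1.4,0,0,0],[0.65,-1.9,0,0,0],[0.65,-2.4,0,0,0],[0.65,-2.9,0,0,0],[0.65,-3.4,0,0,0],[0.65,-3.7,0,0,0],[0.65,-4.0,0,0,0],[0.65,-4.0,0,0,0]]]'; python3 - <<'E'
from h import *
a=cv2.resize(bot.capture("side")[0][165:245,235:335,::-1],None,fx=7,fy=7,interpolation=cv2.INTER_CUBIC);cv2.imwrite("pics/d.png",a)
E
```

```text
time: 6.25
tool_pos: [558.3, 405.5, 43.2]
tcp_rot: [3.136, -0.005, 1.598]
contact_force: [0.2, 3.7, 7.7]
grip_width: 59.6
finger_force: 3.8
```

View pics/d.png

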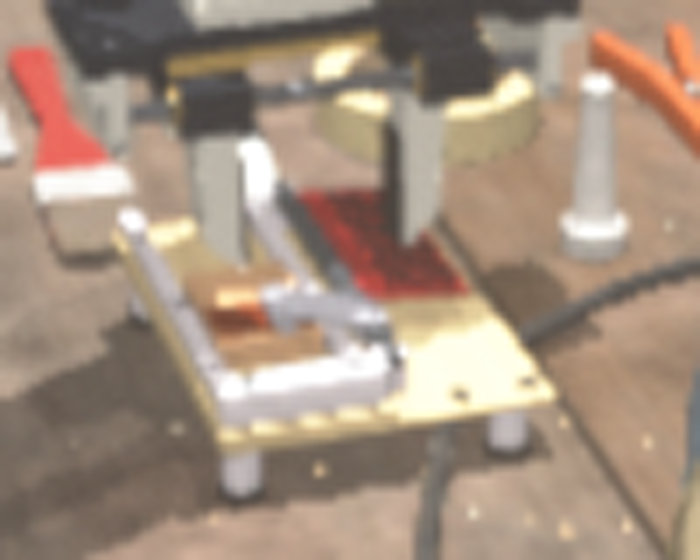

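```bash
python3 -m crank '[[[0.65,-0.3,0,0,0],[0.65,-0.6,0,0,0],[0.65,-0.9,0,0,0],[0.65,-1.2,0,0,0],[0.65,-1.5,0,0,0],[0.65,-1.8,0,0,0],[0.65,-2.1,0,0,0],[0.65,-2.3,0,0,0],[0.65,-2.4,0,0,0],[0.65,-2.4,0,0,0]]]'
```

```text
time: 7.3
tool_pos: [559.0, 381.7, 43.1]
tcp_rot: [3.135, -0.005, 1.598]
contact_force: [0.1, 6.2, 7.7]
grip_width: 59.7
finger_force: 3.9
```

```bash
python3 -m crank '[[[0.65,-0.1,0,0,0],[0.65,-0.2,0,0,0],[0.65,-0.3,0,0,0],[0.65,-0.4,0,0,0],[0.65,-0.5,0,0,0],[0.65,-0.55,0,0,0],[0.65,-0.6,0,0,0],[0.65,-0.6,0,0,0],[0.65,-0.6,0,0,0],[0.65,-0.6,0,0,0]]]'; python3 -m crank '[[[0.65,-0.05,0,0,0],[0.65,-0.1,0,0,0],[0.65,-0.15,0,0,0],[0.65,-0.2,0,0,0],[0.65,-0.25,0,0,0],[0.65,-0.3,0,0,0],[0.65,-0.3,0,0,0],[0.65,-0.3,0,0,0],[0.65,-0.3,0,0,0],[0.65,-0.3,0,0,0]]]'
```

```text
time: 8.3
tool_pos: [559.1, 376.0, 43.1]
tcp_rot: [3.135, -0.005, 1.598]
contact_force: [0.5, 6.6, 7.8]
grip_width: 59.8
finger_force: 4.3
time: 9.3
tool_pos: [559.0, 375.1, 43.5]
tcp_rot: [3.134, -0.009, 1.598]
contact_force: [-0.2, 12.3, 8.1]
grip_width: 59.5
finger_force: 7.6
```

```bash
python3 -m crank '[[[0.65,0.1,0,0,0],[0.65,0.2,0,0,0],[0.65,0.3,0,0,0],[0.65,0.4,0,0,0],[0.65,0.5,0,0,0],[0.65,0.6,0,0,0],[0.65,0.7,0,0,0],[0.65,0.7,0,0,0],[0.65,0.7,0,0,0],[0.65,0.7,0,0,0]]]'; python3 - <<'E'
from h import *
a=cv2.resize(bot.capture("side")[0][165:245,235:335,::-1],None,fx=7,fy=7,interpolation=cv2.INTER_CUBIC);cv2.imwrite("pics/e.png",a)
E
```

```text
time: 10.3
tool_pos: [559.0, 376.6, 42.4]
tcp_rot: [3.138, 0.0, 1.597]
contact_force: [1.1, -4.1, 8.5]
grip_width: 59.8
finger_force: 4.0
```

View pics/e.png

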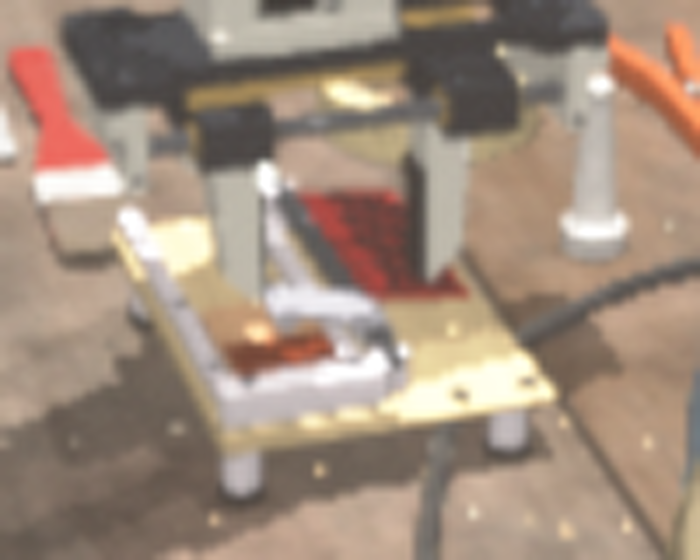

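```bash
python3 -m crank '[[[0.65,0.15,0,0,0],[0.65,0.3,0,0,0],[0.65,0.3,0,-0.2,0],[0.65,0.3,0,-0.5,0],[0.65,0.3,0,-0.8,0],[0.65,0.3,0,-1.1,0],[0.65,0.3,0,-1.4,0],[0.65,0.3,0,-2,0],[0.65,0.3,0,-3,0],[0.65,0.3,0,-4,0]]]'; python3 -m crank '[[[0.65,0,0,-3,0],[0.65,0,0,-6,0],[0.65,0,0,-9,0],[0.65,0,0,-12,0],[0.65,3,-5,-12,0],[0.65,6,-10,-12,0],[0.65,10,-14,-12,0],[0.65,13,-17,-12,0],[0.65,16,-20,-12,0],[0.65,16,-20,-12,0]]]'; python3 - <<'E'
from h import *
a=[cv2.resize(bot.capture(n)[0][y:y+70,x:x+95,::-1],None,fx=8,fy=8,interpolation=cv2.INTER_CUBIC) for n,x,y in(("top",190,150),("side",235,175))]
cv2.imwrite("pics/f.png",cv2.resize(np.vstack(a),None,fx=.53,fy=.53))
E
```

```text
time: 11.35
tool_pos: [557.1, 380.5, 81.5]
tcp_rot: [3.142, -0.0, 1.598]
contact_force: [-0.4, 0.3, -0.3]
grip_width: 59.8
finger_force: 0.0
time: 12.35
tool_pos: [348.2, 538.4, 201.9]
tcp_rot: [-3.141, -0.002, 1.603]
contact_force: [0.1, -0.2, 0.8]
grip_width: 59.6
finger_force: 0.0
```

View pics/f.png

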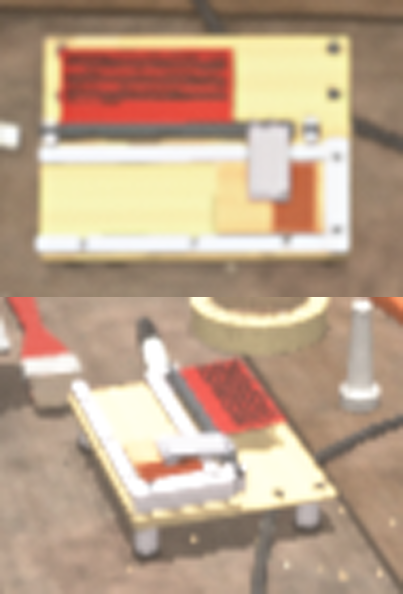

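```bash
python3 -c "
from plant import bot
print(bot.close_job())"
```

```text
the job is handed in; nothing more can be done
None
```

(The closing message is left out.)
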